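Stow the saw's blade spanner and snap the case cover on

ROBOT

A 6-joint arm with a two-finger parallel gripper is mounted at the origin on the work surface. World frame = base frame: x ahead of the robot, y to its left, z up, the work surface at z = 0. Lengths are in m, angles in degrees, forces in N, time in s.
With the tool pointing down it reaches from about 0.3 to 0.75 m from the base axis. Payload 8.5 kg.
Tool frame: the origin (TCP) lies at the very end of the fingers, on their centre line; the grasp point (between the pads) lies 19 mm behind it (env.hold_point_z is the distance from the TCP to the grasp point, in m); z points along the fingers, y is the line along which they close (so a half turn about z gives the same grasp; the last joint's range is limited). The gripper opens to 85 mm and grips with 20 to 120 N. Pads are 22 mm wide; open, the fingers measure 114 mm over their backs; the gripper's body (76 mm by 85 mm) begins 54 mm behind the grasp point. The pads swing forward as they close: fully open they stand 13 mm farther back than shut.
Start: joints at [52.752, 21.807, 74.336, -0, 83.858, -12.336], TCP at [0.232, 0.499, 0.231] pointing down, gripper open.
Joint ranges: [-178.18, 178.18], [-50.72, 133.34], [12.68, 142.11], [-81.47, 261.47], [9.98, 163.14], [-165.26, 165.26]. Speed limits (degrees/s): [136.94, 136.94, 180, 180, 180, 180].

INTERFACE

Orientations are given as a 3x3 rotation matrix whose columns are the frame's x, y, z axes.
In Python, from rig import env, optics gives the robot as it stands.
- The arm moves only by the shell command python3 -m jog 'ROWS' [OPENING] [FORCE]. ROWS is JSON, a list of rows, each an object with "linear": the shift along the tool's x, y, z in units of 40 mm (1.0 is 40 mm), a list of three; "roll": the turn about the tool's z in units of 5 degrees (1.0 is 5 degrees). A call has 1 to 12 rows; each row shifts and turns the commanded pose from where the row before left it, along the tool's axes as they then stand; what a row does not reach is not made up. A row lasts 1/12 s, in which the tool goes at most 41.7 mm and 7.16 degrees, less where a joint would pass 70% of its speed; a pose out of reach is approached as far as the arm can. A call is refused whole if a number of a shift passes 1 or a number of a turn 1, either way. A call with a gripper value outside its range is refused whole. OPENING is the opening, from -1 (shut) to 1 (fully open), set as the call begins (- or left out, the last holds). The fingers move at their own pace and stop on an object; FORCE is the grip in N (left out, the last holds). Time passes only in rows, so rows that do not move let the fingers close. It gives the time, the measured TCP pose, the force, the opening and the grip force at its end, in the units of the state.
- env.observe(): the state, without advancing time (a new reading comes with each control period).
- optics.get_image(name): name is "side" or "top"; returns the picture (384x512x3 uint8, red, green, blue); there is no depth.
- optics.calibration(name): a dict with "fov_y" (degrees; the focal length in pixels is half the picture's height over the tangent of half this angle, whatever the lens; pixels are square), "cx", "cy" (the principal point, pixels), "T" (4x4, takes a point from camera to world coordinates). Camera axes: x right, y down, z forward; pixel columns grow to the right and rows downward; lengths in m; the calibration is good to about 2 mm. A picture is of the moment at which its call begins. calibration takes no time and is no camera call.
- env.close_job(): hands the job in; it is judged then, once.
The state is a dict: "time_s": time; "q": joint angles; "qvel": joint speeds; "joint_efforts": joint torques, N m; "position": TCP position; "tool_rot": TCP orientation; "ft_force": force on the tool from outside, world axes, zero at the start; "wrist_torque": the same for the moment, N m; "grip_width": finger opening in m; "gripper_force": force on a finger pad.
Only numpy, scipy, OpenCV 4.12 (cv2) and the standard library are available. Lean on these libraries where they do the work, as an engineer would, in place of code of your own. Each camera call takes 0.05 s, during which the arm holds its last target. There are 200 camera calls.

TASK

Lay the flat ring-headed blade spanner in its shaped compartment in the open case that is screwed to the bench, flat and with its round head in the wide pocket, and let go of it. Then set the clip cover on the case the right way up, either way round, press it straight down until both catches snap and it is fully home, and finish while still holding it pressed down firmly: do not let go or ease off at the end. Leave the other things on the bench where they are.

Things in the scene. Friction and masses are not known exactly. Their poses are not given: they have to be found in the camera images.
- case: (All sizes in mm.) Open grey case, fixed to the bench, 181 long (own x) x 108 wide (own y), rim 26 high, walls 4, floor top 4 above the bench; a black latch housing 16 x 44 x 20 sticks out beyond each end. Origin: centre of the underside, on the bench; z up. Small steel spares in its corners are part of it. With the cover home, the cover's origin is at this x and y, 3 higher.
- case_centre (a point): centre of the case's floor and of the spanner's compartment (8 high ribs, 3 to 4 of play each way): wide head pocket 38 x 38 towards the case's +x, tail channel 22 wide towards -x. Between x = -28 and +23 the case is open over its inner width of 100: fingers opened to 45 at most fit beside the shaft.
- case_pocket (a point): centre of the wide head pocket, on the case's floor, 42 from case_centre along the case's +x
- spanner: Flat steel spanner (mm): 112 long x 7 thick, about 90 g, flat on the bench: straight shaft 16 wide from x = -55 to +30, round ring head of 30 diameter centred at x = +42. Origin: underside of the shaft, near the centre of mass: grip here across the shaft (own y). Own x points to the head, z up. Laid in place, its origin is at case_centre.
- spanner_head (a point): centre of the spanner's round head, on its underside
- cover: Grey clip cover (mm), about 120 g, right way up on the bench, standing on its two tongues. Panel 186 (own x) x 112 (own y) x 5, underside 23 above the origin. Origin: below the panel's centre, level with the tongues' feet; z up. A tongue 40 wide (y) under each end, x = +-76, goes inside the case's end wall between two guides, about 3 of play. Either way round fits.
- cover_rib (a point): centre of the top face of the cover's grip rib (64 long along own x, 16 wide along own y, standing 21 above the panel), 49 above the cover's origin
- cover_bead (a point): bead on the outer face of one tongue (the other end has one too). Pressing down, beads meet the catches with the cover's origin about 14 above the case's; resistance rises to roughly 11 N and drops suddenly at about 8 (snap; one end may go before the other); the panel stops on the rim at 3. Once snapped it can lift only to about 4.5.
- latch_a (a joint): spring catch in the case's +x end wall: 0 m at rest (inwards), pushed outwards up to 0.006 m; about 0.003 while a bead passes, back to 0 after the snap
- latch_b (a joint): the same catch in the -x end wall
- pencil: bystander, leave alone: flat carpenter's pencil, 140 x 13 x 8 (mm); origin on its underside
- collar: bystander, leave alone: dark steel ring, 28 across, 12 high (mm); origin on its underside
- wrench: bystander, leave alone: open-ended wrench, 190 long: not the blade spanner (mm); origin on its underside
- offcut: bystander, leave alone: pale wood block 90 x 60 x 35 (mm); origin on its underside
- glue: bystander, leave alone: white glue bottle, 60 across, 150 high (mm); origin on its underside
- brush: bystander, leave alone: flat paint brush (mm); origin on its underside
- bracket: bystander, leave alone: steel angle bracket, 80 long, 54 high (mm); origin on its underside
Things that resemble listed ones, but are neither listed nor needed, are in the scene too. Leave any red look-alike of the spanner alone.

How it is judged:
By the outcome, as a careful person would: the job done as asked, in the order asked, and still so for the second after the job is handed in, while the arm keeps its last pose, push and grip.
It also fails if it takes over 67 s, if anything falls off the work surface, if the arm or the gripper's body presses on something with over 40 N, if the wrist force passes 120 N, or if a joint passes its speed limit or range.

## Working session

There is one attempt and no reset: what is moved stays moved. The work goes in short steps, Python scripts to look and compute and a shell command to move; the robot and the scene stay as the last step left them, time stands still between calls to the robot, and variables do not carry over. Pictures are saved under pics/ and viewed, at most 10 in all, crops included, and the job is handed in when it is done.

```bash
ls; mkdir -p pics; python3 - <<'E'
from rig import env, optics
import cv2, numpy as np
for n in("top","side"):
    im=optics.get_image(n); cv2.imwrite(f"pics/{n}0.png",cv2.resize(im[:,:,::-1],(800,600),interpolation=cv2.INTER_CUBIC)); cv2.imwrite(f"raw_{n}.png",im[:,:,::-1])
    c=optics.calibration(n); print(n,{k:np.round(v,4).tolist() for k,v in c.items() if not isinstance(v,str)})
s=env.observe(); print({k:np.round(v,3).tolist() for k,v in s.items()}, env.hold_point_z)
E
```

```text
pics
top {'fov_y': 45.3564, 'cx': 247.9719, 'cy': 190.3235, 'T': [[-0.0168, -0.9982, 0.0573, 0.5193], [-0.9998, 0.0173, 0.0089, -0.0814], [-0.0098, -0.0571, -0.9983, 1.2041], [0.0, 0.0, 0.0, 1.0]]}
side {'fov_y': 51.4858, 'cx': 257.2076, 'cy': 202.4358, 'T': [[0.9793, -0.1275, 0.1573, 0.4224], [-0.2021, -0.5667, 0.7987, -1.0458], [-0.0127, -0.814, -0.5807, 0.7667], [0.0, 0.0, 0.0, 1.0]]}
{'time_s': 0.1, 'q': [52.75, 21.838, 74.379, -0.002, 83.858, -12.334], 'qvel': [-0.023, -0.076, -0.102, 0.082, -0.027, 0.064], 'joint_efforts': [0.003, -44.922, -23.166, -0.0, 0.004, -0.0], 'position': [0.232, 0.499, 0.231], 'tool_rot': [[-0.907, 0.421, -0.001], [0.421, 0.907, -0.001], [0.0, -0.001, -1.0]], 'ft_force': [-0.496, 0.577, 0.948], 'wrist_torque': [-0.032, -0.025, -0.011], 'gripper_force': 0.0, 'grip_width': 0.085} 0.0187
```

View pics/top0.png

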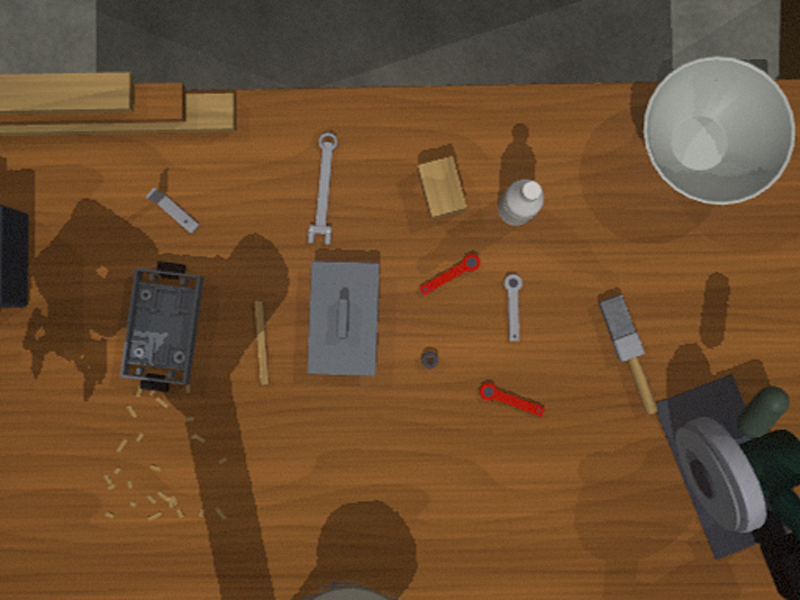

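View pics/side0.png

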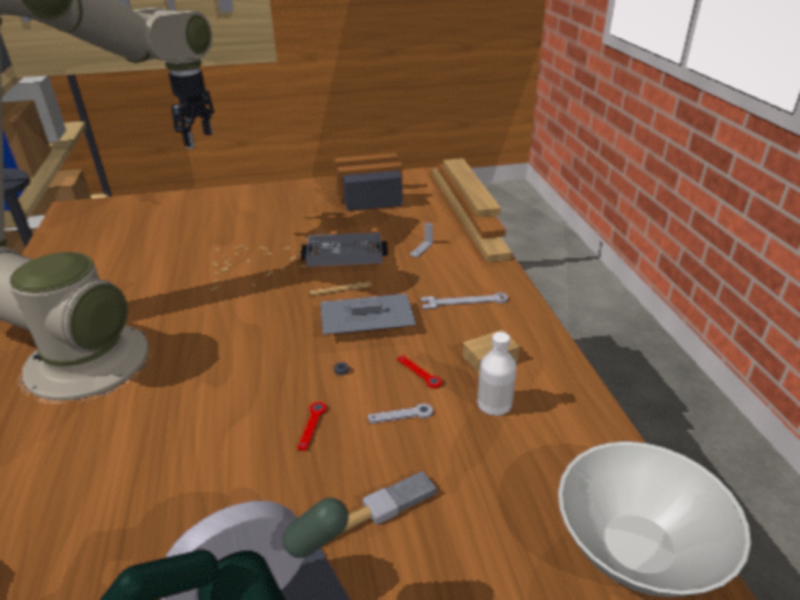

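Top view (800x600 pixels): the steel blade spanner is at (513,308), head at (513,283). It could be confused with the red look-alikes at (450,273) and (512,399), the open-ended wrench at (323,188) and the bracket at (172,210). I choose the plain steel one with the ring head at (513,308). The case is at (162,326) and the cover at (343,318). A close crop will check the choice.

```bash
python3 - <<'E'
import cv2, numpy as np
im=cv2.imread("raw_top.png")
a=im[165:255,70:140]; b=im[165:255,300:360]; c=im[160:250,190:250]
o=np.hstack([cv2.resize(x,None,fx=4.2,fy=6.6*0+4.2,interpolation=cv2.INTER_CUBIC) for x in (a,b,c)])
cv2.imwrite("pics/crop1.png",o); print(o.shape)
# gray (unsaturated) segmentation
h=cv2.cvtColor(im,cv2.COLOR_BGR2HSV)
m=((h[...,1]<70)&(h[...,2]>60)).astype(np.uint8)
n,l,s,ce=cv2.connectedComponentsWithStats(m)
for i in range(1,n):
    if s[i,4]>60:
        p=np.argwhere(l==i)[:,::-1].astype(np.float32); print(s[i].tolist(),ce[i].round(1),cv2.minAreaRect(p))
E
```

```text
(378, 798, 3)
[0, 0, 509, 131, 27803] [307.7  42.9] ((253.99996948242188, 64.99998474121094), (507.99993896484375, 129.99996948242188), 0.0)
[197, 85, 19, 72, 548] [206.7 121.7] ((205.98655700683594, 120.20880126953125), (14.48601245880127, 71.04583740234375), 3.6913859844207764)
[319, 115, 29, 29, 641] [333. 129.] ((332.75, 129.25), (24.041629791259766, 31.819805145263672), 45.0)
[94, 120, 33, 29, 293] [110.6 134.2] ((110.50990295410156, 134.09901428222656), (37.78318786621094, 8.372810363769531), 39.289405822753906)
[197, 167, 46, 74, 3171] [219.4 203.3] ((219.4019317626953, 203.2465057373047), (43.93627166748047, 72.63226318359375), 2.0454084873199463)
[77, 172, 51, 74, 1921] [102.7 209.8] ((101.97769165039062, 208.49697875976562), (42.06524658203125, 70.889404296875), 7.765166282653809)
[322, 175, 12, 43, 312] [328.1 194.1] ((327.5, 196.0), (42.0, 11.0), 90.0)
[384, 188, 29, 43, 662] [397.5 209.9] ((397.22601318359375, 209.6027374267578), (40.84735870361328, 17.32209014892578), 69.44395446777344)
[420, 251, 85, 93, 3161] [463.4 299.3] ((464.8186950683594, 298.0889892578125), (89.354248046875, 84.0060043334961), 86.02750396728516)
[200, 375, 49, 9, 301] [223.7 379.9] ((224.0, 379.0), (48.0, 8.0), -0.0)
```

View pics/crop1.png

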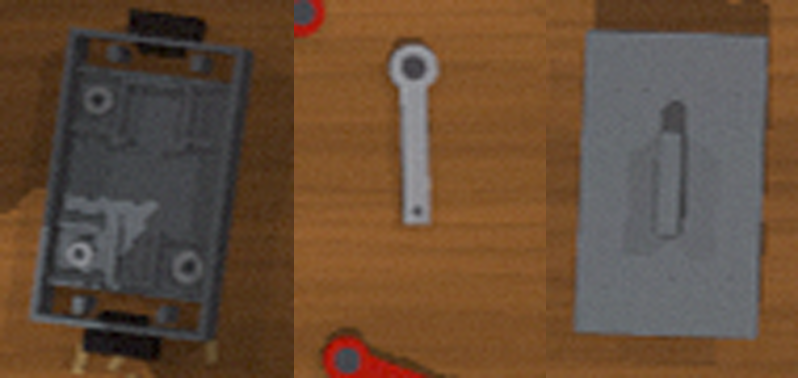

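Crop: left is the case, with its wide pocket at the top (crop (155,115)) and the narrow tail channel at the bottom, so its +x points up the picture. Middle is the steel ring-headed spanner with its head up, confirmed as the right one. Right is the cover, with the rib along its length. Next I fit the poses.

```bash
cat >vis.py <<'E'
import cv2, numpy as np
from scipy.optimize import minimize, least_squares
from rig import env, optics
def cam(n):
    c=optics.calibration(n); return 192/np.tan(np.radians(c["fov_y"]/2)),c["cx"],c["cy"],np.array(c["T"])
def proj(P,n):
    f,cx,cy,T=cam(n); p=(np.atleast_2d(P)-T[:3,3])@T[:3,:3]; return np.c_[cx+f*p[:,0]/p[:,2],cy+f*p[:,1]/p[:,2]]
def back(uv,n,z):
    f,cx,cy,T=cam(n); uv=np.atleast_2d(uv); d=np.c_[(uv[:,0]-cx)/f,(uv[:,1]-cy)/f,np.ones(len(uv))]@T[:3,:3].T
    return T[:3,3]+d*((z-T[2,3])/d[:,2])[:,None]
def world(L,x,y,a):
    c,s=np.cos(a),np.sin(a); L=np.asarray(L,float); return np.c_[x+c*L[:,0]-s*L[:,1],y+s*L[:,0]+c*L[:,1],L[:,2]]
def box(x0,x1,w,z0,z1): return [(x,y,z) for x in(x0,x1) for y in(-w/2,w/2) for z in(z0,z1)]
def cyl(cx,r,z0,z1): return [(cx+r*np.cos(t),r*np.sin(t),z) for t in np.linspace(0,6.28,40) for z in(z0,z1)]
SPAN=lambda z:[box(-.055,.030,.016,z,z+.007),cyl(.042,.015,z,z+.007)]
COVER=lambda z:[box(-.093,.093,.112,z+.023,z+.028),box(-.032,.032,.016,z+.028,z+.049)]
def fit(im,n,parts,p0):
    S=cv2.cvtColor(im,cv2.COLOR_RGB2HSV)[...,1].astype(float)
    al=world(np.vstack(parts),*p0); q=proj(al,n); lo=np.floor(q.min(0)).astype(int)-4; hi=np.ceil(q.max(0)).astype(int)+5
    w=np.clip((140-S[lo[1]:hi[1],lo[0]:hi[0]])/80,0,1)
    w=cv2.morphologyEx(w.astype(np.float32),cv2.MORPH_CLOSE,np.ones((5,5)))
    k=8
    def cost(d):
        m=np.zeros((w.shape[0]*k,w.shape[1]*k),np.uint8)
        for pt in parts:
            u=(proj(world(pt,p0[0]+d[0],p0[1]+d[1],p0[2]+d[2]*20),n)-lo+.5)*k-.5
            cv2.fillConvexPoly(m,cv2.convexHull(np.round(u*16).astype(np.int32)),255,shift=4)
        r=cv2.GaussianBlur(cv2.resize(m,w.shape[::-1],interpolation=cv2.INTER_AREA)/255.,(0,0),.5)
        return ((r-w)**2).sum()
    r=minimize(cost,[0,0,0],method="Nelder-Mead",options=dict(initial_simplex=np.array([[0,0,0],[.006,0,0],[0,.006,0],[0,0,.003]])-.0015,xatol=5e-5,fatol=1e-3,maxiter=300))
    return np.array(p0)+r.x*[1,1,20],r.fun,w.size
def show(r): return np.round(r[0][:2]*1000,1),np.degrees(r[0][2]).round(2),round(r[1],1),r[2]
E
python3 - <<'E'
from vis import *
ims={n:cv2.imread(f"raw_{n}.png")[:,:,::-1].copy() for n in("top","side")}
sp=back([(327.9,196)],"top",.007)[0]; cv=back([(219.4,203.2)],"top",.028)[0]
for n in ims:
    print(n,"spanner",*show(fit(ims[n],n,SPAN(0),(sp[0],sp[1],-.03*0))),"cover",*show(fit(ims[n],n,COVER(0),(cv[0],cv[1],-.03))))
crop=np.array([(70,30),(252,48),(213,338),(30,320)])/4.2-.4+[70,165]
W=back(crop,"top",.026); L=np.array([(.0905,.054,.026),(.0905,-.054,.026),(-.0905,-.054,.026),(-.0905,.054,.026)])
r=least_squares(lambda p:(world(L,*p)-W)[:,:2].ravel(),(W[0,0],W[0,1],0)); print("case",r.x[:2]*1000,np.degrees(r.x[2]),(r.fun*1000).round(1))
q=proj(world(L,*r.x),"side");print(q.round(1).tolist())
a=ims["side"][135:185,180:260]
cv2.imwrite("pics/crop2.png",cv2.resize(a,None,fx=9,fy=9,interpolation=cv2.INTER_CUBIC)[:,:,::-1])
E
```

```text
top spanner [ 568.  -279.9] 0.27 6.8 1166 cover [555.2   2.9] -2.96 14.9 4565
side spanner [ 566.6 -279.1] -0.09 6.0 1173 cover [553.3   2.7] -2.72 34.6 2664
case [547.22215776 301.86733481] -7.41115491945379 [ 1.7 -2.2  0.8  2.9 -1.8  2.1 -0.6 -2.7]
[[243.4, 148.6], [244.8, 162.2], [196.0, 164.5], [197.4, 150.8]]
```

View pics/crop2.png

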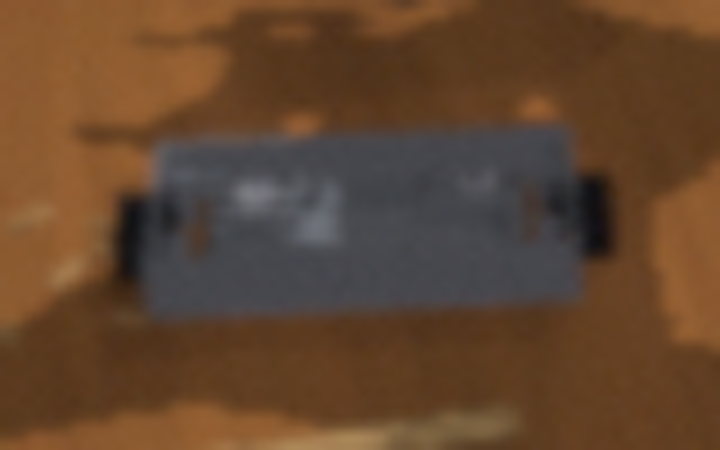

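The side crop shows the case rim (corners about (155,142), (572,128), (583,300), (148,318)) and both black housings. My hand-picked top corners included the outer wall, so I fit the silhouette of the solid instead.

```bash
cat >>vis.py <<'E'
CASE=[box(-.0905,.0905,.108,0,.026),box(-.1065,.1065,.044,0.002,.020)]
E
python3 - <<'E'
from vis import *
ims={n:cv2.imread(f"raw_{n}.png")[:,:,::-1].copy() for n in("top","side")}
R={}
for n in ims:
    R[n]=fit(ims[n],n,CASE,(.547,.300,-.12)); print(n,*show(R[n]))
c=R["top"][0]; S=optics
# overlay of the fit
out=[]
for n,(y0,y1,x0,x1),k in(("top",(160,255,70,140),5),("side",(135,185,180,260),5)):
    a=cv2.resize(ims[n][y0:y1,x0:x1],None,fx=k,fy=k,interpolation=cv2.INTER_CUBIC)[:,:,::-1].copy()
    for pt in CASE[:1]+[[(x,y,.026) for x in(-.0905,.0905) for y in(-.054,.054)]]:
        u=(proj(world(pt,*c),n)-[x0,y0]+.5)*k
        cv2.polylines(a,[cv2.convexHull(u.astype(np.int32))],True,(0,255,0),1)
    out.append(cv2.copyMakeBorder(a,0,475-a.shape[0],0,0,cv2.BORDER_CONSTANT))
cv2.imwrite("pics/fit.png",np.hstack(out)); 
E
```

```text
top [547.2 305.6] -7.88 99.4 5922
side [545.3 305.2] -7.69 27.5 2112
```

View pics/fit.png

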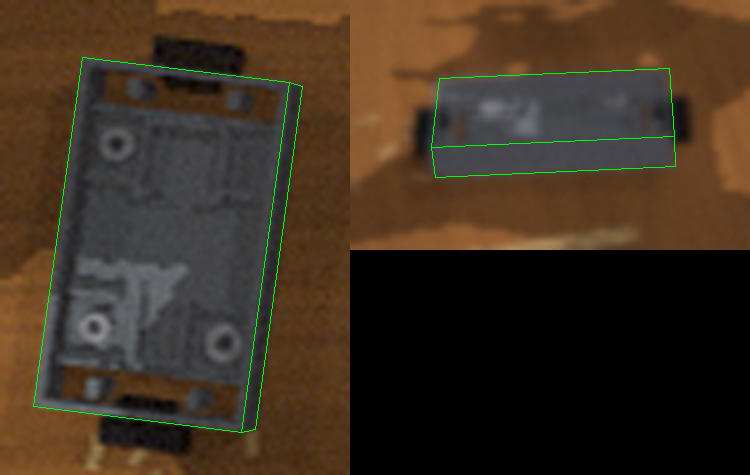

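The fit matches in both cameras. The cameras agree to within about 2 mm, and I use the mean: spanner (567.3,-279.5, yaw 0.1°), cover (554.3,2.8, -2.8°), case (546.3,305.4, -7.8°). Now I turn by 25° and travel to the spanner.

```bash
python3 -m jog '[{"linear":[0,0,0],"roll":-1},{"linear":[0,0,0],"roll":-1},{"linear":[0,0,0],"roll":-1},{"linear":[0,0,0],"roll":-1},{"linear":[0,0,0],"roll":-1},{"linear":[0,0,0],"roll":0}]' 0 && python3 -m jog '[{"linear":[-0.38,-0.88,0],"roll":0},{"linear":[-0.38,-0.88,0],"roll":0},{"linear":[-0.38,-0.88,0],"roll":0},{"linear":[-0.38,-0.88,0],"roll":0},{"linear":[-0.38,-0.88,0],"roll":0},{"linear":[-0.38,-0.88,0],"roll":0},{"linear":[-0.38,-0.88,0],"roll":0},{"linear":[-0.38,-0.88,0],"roll":0},{"linear":[-0.38,-0.88,0],"roll":0},{"linear":[-0.38,-0.88,0],"roll":0},{"linear":[-0.38,-0.88,0],"roll":0}]' && python3 -m jog '[{"linear":[-0.38,-0.88,0],"roll":0},{"linear":[-0.38,-0.88,0],"roll":0},{"linear":[-0.38,-0.88,0],"roll":0},{"linear":[-0.38,-0.88,0],"roll":0},{"linear":[-0.38,-0.88,0],"roll":0},{"linear":[-0.38,-0.88,0],"roll":0},{"linear":[-0.38,-0.88,0],"roll":0},{"linear":[-0.38,-0.88,0],"roll":0},{"linear":[-0.38,-0.88,0],"roll":0},{"linear":[-0.38,-0.88,0],"roll":0},{"linear":[-0.38,-0.88,0],"roll":0},{"linear":[0,0,0],"roll":0}]'
```

```text
time_s: 0.6
position: [0.2315, 0.4987, 0.2309]
tool_rot: [[-1.0, -0.005, -0.001], [-0.005, 1.0, -0.001], [0.001, -0.001, -1.0]]
ft_force: [0.3, 0.5, -0.5]
grip_width: 0.0428
gripper_force: 0.0
time_s: 1.52
position: [0.3997, 0.11, 0.2314]
tool_rot: [[-1.0, 0.002, 0.0], [0.002, 1.0, 0.0], [-0.0, 0.0, -1.0]]
ft_force: [0.3, 0.4, 0.8]
grip_width: 0.0427
gripper_force: 0.0
time_s: 2.52
position: [0.5682, -0.2808, 0.2292]
tool_rot: [[-1.0, 0.006, -0.001], [0.006, 1.0, -0.001], [0.001, -0.001, -1.0]]
ft_force: [-0.2, -0.5, -0.4]
grip_width: 0.0428
gripper_force: 0.0
```

```bash
python3 -m jog '[{"linear":[0,0,0.9],"roll":0},{"linear":[0,0,0.9],"roll":0},{"linear":[0,0,0.9],"roll":0},{"linear":[0,0,0.7],"roll":0},{"linear":[0,0,0.6],"roll":0},{"linear":[0,0,0.4],"roll":0},{"linear":[0,0,0.4],"roll":0},{"linear":[0,0,0],"roll":0},{"linear":[0,0,0],"roll":0}]' 
python3 - <<'E'
from vis import *
ims=[]
for n,(y0,y1,x0,x1) in(("top",(150,240,290,370)),("side",(190,290,220,300))):
    a=optics.get_image(n); cv2.imwrite(f"raw1_{n}.png",a[:,:,::-1]); ims.append(cv2.resize(a[y0:y1,x0:x1],(400,450),interpolation=cv2.INTER_CUBIC))
    s=env.observe(); print(np.round(s["position"],4),proj(s["position"],n).round(1))
cv2.imwrite("pics/pre.png",np.hstack(ims)[:,:,::-1])
E
```

```text
time_s: 3.27
position: [0.567, -0.2747, 0.039]
tool_rot: [[-1.0, 0.0, -0.001], [0.0, 1.0, 0.001], [0.001, 0.001, -1.0]]
ft_force: [0.2, 0.1, 0.7]
grip_width: 0.0427
gripper_force: 0.0
[ 0.5675 -0.2751  0.04  ] [[328.7 196.3]]
[ 0.5677 -0.2753  0.0405] [[255.6 253.5]]
```

View pics/pre.png

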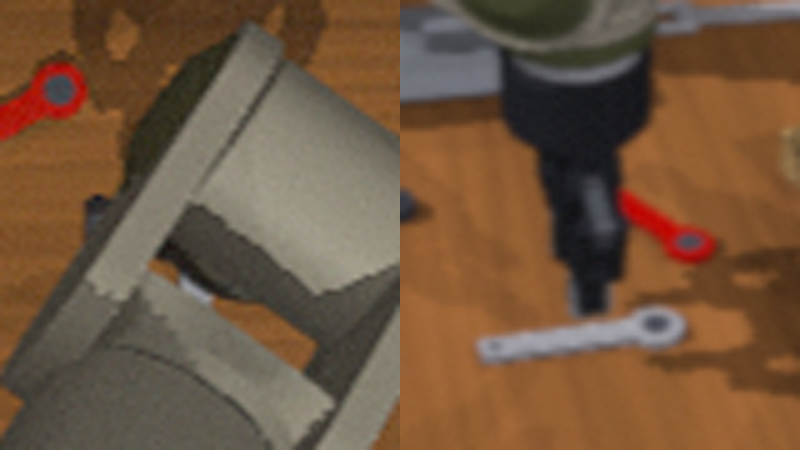

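The side picture shows the fingers straddling the shaft at (590,310), mid-shaft. The settled TCP is 4 mm off in y, so I correct that, descend and grip.

```bash
python3 -m jog '[{"linear":[0,-0.1,0.3],"roll":0},{"linear":[0,0,0.3],"roll":0},{"linear":[0,0,0.2],"roll":0},{"linear":[0,0,0.14],"roll":0},{"linear":[0,0,0],"roll":0},{"linear":[0,0,0],"roll":0}]' && python3 -m jog '[{"linear":[0,0,0],"roll":0},{"linear":[0,0,0],"roll":0},{"linear":[0,0,0],"roll":0},{"linear":[0,0,0],"roll":0},{"linear":[0,0,0],"roll":0},{"linear":[0,0,0],"roll":0}]' -1 60
```

```text
time_s: 3.87
position: [0.5672, -0.279, 0.0013]
tool_rot: [[-1.0, -0.002, -0.001], [-0.002, 1.0, 0.0], [0.001, 0.0, -1.0]]
ft_force: [-0.2, -0.1, 0.4]
grip_width: 0.0427
gripper_force: 0.0
time_s: 4.37
position: [0.5676, -0.2792, 0.0025]
tool_rot: [[-1.0, -0.002, 0.001], [-0.002, 1.0, -0.001], [-0.001, -0.001, -1.0]]
ft_force: [0.1, 0.5, 5.0]
grip_width: 0.0135
gripper_force: 59.0
```

```bash
python3 -m jog '[{"linear":[0,0,-0.2],"roll":0},{"linear":[0,0,-0.5],"roll":0},{"linear":[0,0,-0.9],"roll":0},{"linear":[0,0,-0.9],"roll":0},{"linear":[0,0,-0.5],"roll":0},{"linear":[0,0,0],"roll":0},{"linear":[0,0,0],"roll":0},{"linear":[0,0,0],"roll":0}]'
python3 - <<'E'
from vis import *
a=optics.get_image("side"); s=env.observe(); print(np.round(s["position"],4),s["grip_width"])
u=proj(s["position"],"side")[0]; print(u.round(1)); x,y=int(u[0]),int(u[1])
cv2.imwrite("pics/held.png",cv2.resize(a[y-40:y+40,x-40:x+40],(480,480),interpolation=cv2.INTER_CUBIC)[:,:,::-1]);cv2.imwrite("raw2_side.png",a[:,:,::-1])
p=s["position"]
for z in (p[2]-.004,p[2]-.001,p[2]+.002): print(z,*show(fit(a,"side",SPAN(z),(p[0],p[1],0))))
E
```

```text
time_s: 5.03
position: [0.5666, -0.2787, 0.1205]
tool_rot: [[-1.0, -0.001, -0.002], [-0.001, 1.0, 0.001], [0.002, 0.001, -1.0]]
ft_force: [0.3, -0.5, -1.7]
grip_width: 0.0134
gripper_force: 58.7
[ 0.5666 -0.2786  0.1201] 0.013126252954304123
[255.  231.3]
0.11609261720613501 [ 565.4 -275. ] -0.25 101.9 1242
0.11909261720613501 [ 564.7 -278.6] 0.01 114.7 1242
0.12209261720613501 [ 564.2 -282.3] 0.18 128.3 1242
```

View pics/held.png

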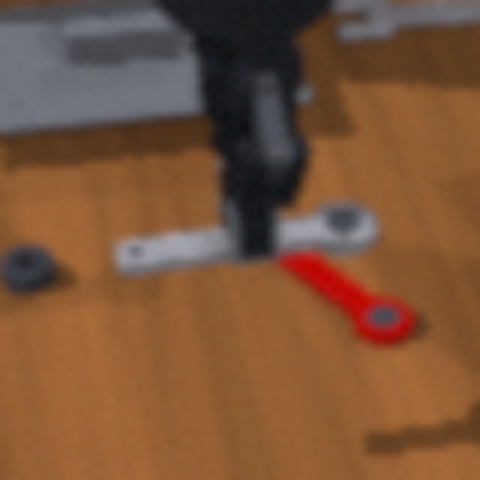

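Held flat and level, gripped mid-shaft with the head pointing to +x. Now I carry it over to the case.

```bash
python3 -m jog '[{"linear":[0.03,0.4,0],"roll":0},{"linear":[0.03,0.9,0],"roll":0},{"linear":[0.03,0.9,0],"roll":0},{"linear":[0.03,0.9,0],"roll":0},{"linear":[0.03,0.9,0],"roll":0},{"linear":[0.03,0.9,0],"roll":0},{"linear":[0.03,0.9,0],"roll":0},{"linear":[0.03,0.9,0],"roll":0},{"linear":[0.03,0.9,0],"roll":0},{"linear":[0.03,0.9,0],"roll":0}]' && python3 -m jog '[{"linear":[0.03,0.9,0],"roll":0},{"linear":[0.03,0.9,0],"roll":0},{"linear":[0.03,0.9,0],"roll":0},{"linear":[0.03,0.9,0],"roll":0},{"linear":[0.03,0.9,0],"roll":0},{"linear":[0.03,0.7,0],"roll":0},{"linear":[0,0.4,0],"roll":0},{"linear":[0,0.5,0],"roll":0.78},{"linear":[0,0,0],"roll":0.78},{"linear":[0,0,0],"roll":0},{"linear":[0,0,0],"roll":0},{"linear":[0,0,0],"roll":0}]'
python3 - <<'E'
from vis import *
P=[];Y=[]
for i in range(6):
    optics.get_image("top"); s=env.observe(); P.append(s["position"]); R=np.array(s["tool_rot"]); Y.append(np.degrees(np.arctan2(-R[0,1],R[1,1])))
p=np.mean(P,0); y=np.mean(Y); print(p.round(4),np.std(P,0).round(4),y,np.std(Y))
d=np.array([.5468,.3055])-p[:2]; R=np.array(s["tool_rot"]); print("units",(d@R[:2,:2]/.04).round(3),"roll",(y+7.8)/5)
E
```

```text
time_s: 5.92
position: [0.5538, 0.0627, 0.1203]
tool_rot: [[-1.0, -0.001, -0.003], [-0.001, 1.0, 0.0], [0.003, 0.0, -1.0]]
ft_force: [0.6, 0.4, 0.4]
grip_width: 0.0138
gripper_force: 58.7
time_s: 6.92
position: [0.547, 0.3043, 0.1209]
tool_rot: [[-0.991, 0.133, -0.001], [0.133, 0.991, -0.001], [0.001, -0.001, -1.0]]
ft_force: [-0.3, -0.1, -1.0]
grip_width: 0.0135
gripper_force: 58.8
[0.5472 0.3044 0.1215] [0.     0.0001 0.0002] -7.702538502168161 0.016145202280009176
units [0.014 0.026] roll 0.019492299566367777
```

```bash
python3 -m jog '[{"linear":[0.01,0.03,0.5],"roll":0},{"linear":[0,0,0.8],"roll":0},{"linear":[0,0,0.7],"roll":0},{"linear":[0,0,0.4],"roll":0},{"linear":[0,0,0.1],"roll":0},{"linear":[0,0,0],"roll":0},{"linear":[0,0,0],"roll":0}]' && python3 -m jog '[{"linear":[0,0,0.1],"roll":0},{"linear":[0,0,0.1],"roll":0},{"linear":[0,0,0.08],"roll":0},{"linear":[0,0,0],"roll":0},{"linear":[0,0,0],"roll":0},{"linear":[0,0,0],"roll":0}]'
```

```text
time_s: 7.8
position: [0.5476, 0.3063, 0.0228]
tool_rot: [[-0.991, 0.134, 0.002], [0.134, 0.991, 0.001], [-0.002, 0.001, -1.0]]
ft_force: [-0.2, 0.2, -0.8]
grip_width: 0.0131
gripper_force: 58.8
time_s: 8.3
position: [0.547, 0.3062, 0.0107]
tool_rot: [[-0.991, 0.134, 0.0], [0.134, 0.991, 0.0], [-0.0, 0.0, -1.0]]
ft_force: [0.3, 0.4, -1.5]
grip_width: 0.0137
gripper_force: 58.8
```

No contact with the rib tops, so the spanner is going into the compartment. I go down the last 4 mm to the floor.

```bash
python3 -m jog '[{"linear":[0,0,0.05],"roll":0},{"linear":[0,0,0.04],"roll":0},{"linear":[0,0,0],"roll":0},{"linear":[0,0,0],"roll":0}]'; python3 -m jog '[{"linear":[0,0,0.015],"roll":0},{"linear":[0,0,0],"roll":0},{"linear":[0,0,0],"roll":0}]'
```

```text
time_s: 8.63
position: [0.5469, 0.3061, 0.0068]
tool_rot: [[-0.991, 0.134, -0.0], [0.134, 0.991, -0.0], [0.0, -0.0, -1.0]]
ft_force: [-0.2, -0.3, -0.4]
grip_width: 0.0138
gripper_force: 58.8
time_s: 8.88
position: [0.547, 0.3062, 0.0065]
tool_rot: [[-0.991, 0.134, 0.0], [0.134, 0.991, 0.0], [-0.0, 0.0, -1.0]]
ft_force: [-0.4, -0.3, 1.0]
grip_width: 0.0134
gripper_force: 59.0
```

It touches the floor at z = 6.5 mm, as expected. I release to about 38 mm and lift.

```bash
python3 -m jog '[{"linear":[0,0,0],"roll":0},{"linear":[0,0,0],"roll":0},{"linear":[0,0,0],"roll":0},{"linear":[0,0,0],"roll":0},{"linear":[0,0,-0.3],"roll":0},{"linear":[0,0,-0.5],"roll":0},{"linear":[0,0,-0.8],"roll":0},{"linear":[0,0,-0.9],"roll":0},{"linear":[0,0,-0.5],"roll":0}]' -0.1 && python3 -m jog '[{"linear":[0,-0.9,0],"roll":0},{"linear":[0,-0.9,0],"roll":0},{"linear":[0,-0.9,0],"roll":-0.5},{"linear":[0,-0.9,0],"roll":-0.5},{"linear":[0,-0.9,0],"roll":0},{"linear":[0,-0.9,0],"roll":0},{"linear":[0,-0.9,0],"roll":0},{"linear":[0,-0.9,0],"roll":0},{"linear":[0,-0.4,0],"roll":0},{"linear":[0,0,0],"roll":0},{"linear":[0,0,0],"roll":0}]'
python3 - <<'E'
from vis import *
P=[];Y=[];ims={}
for n in("top","side")*2:
    ims[n]=optics.get_image(n); s=env.observe(); P.append(s["position"]); R=np.array(s["tool_rot"]); Y.append(np.degrees(np.arctan2(-R[0,1],R[1,1])))
p=np.mean(P,0); y=np.mean(Y); print(p.round(4),y)
a=ims["top"][160:255,70:140]; b=ims["side"][135:185,180:260]
cv2.imwrite("pics/placed.png",cv2.resize(a,None,fx=6,fy=6,interpolation=cv2.INTER_CUBIC)[:,:,::-1])
for n in ims: cv2.imwrite(f"raw3_{n}.png",ims[n][:,:,::-1])
print(show(fit(ims["side"],"side",COVER(0),(.5533,.0027,-.048))))
d=np.array([.5543,.0028])-p[:2]; print("units",(d@R[:2,:2]/.04).round(3),"roll",(y+2.85)/5)
E
```

```text
time_s: 9.63
position: [0.5478, 0.3065, 0.1312]
tool_rot: [[-0.991, 0.134, 0.005], [0.134, 0.991, 0.002], [-0.005, 0.002, -1.0]]
ft_force: [-0.0, -0.0, -0.5]
grip_width: 0.0385
gripper_force: 0.0
time_s: 10.55
position: [0.5217, 0.0029, 0.1271]
tool_rot: [[-0.999, 0.049, 0.001], [0.049, 0.999, 0.0], [-0.001, 0.0, -1.0]]
ft_force: [0.2, -0.1, 0.4]
grip_width: 0.0386
gripper_force: 0.0
[0.5216 0.0043 0.1267] -2.6632846905955248
(array([553. ,   2.5]), np.float64(-2.99), np.float64(23.7), 2627)
units [-0.818 -0.   ] roll 0.03734306188089507
```

View pics/placed.png

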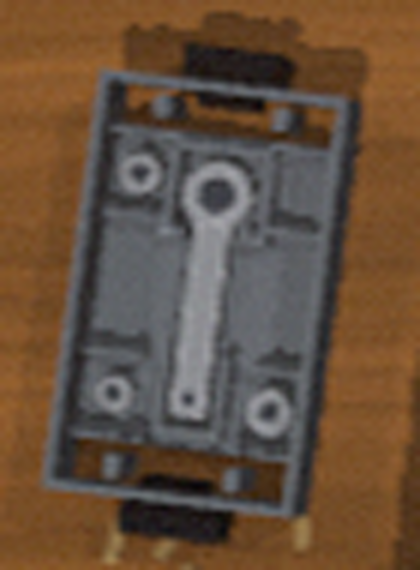

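The spanner lies flat in its compartment: head in the wide pocket at (217,195), tail in the channel at (188,405). I re-fit the now unshadowed case and grip the cover's rib.

```bash
python3 - <<'E'
from vis import *
for n in("top","side"):
    a=cv2.imread(f"raw3_{n}.png")[:,:,::-1].copy(); print(n,*show(fit(a,n,CASE,(.5465,.3054,-.135))), *show(fit(a,n,CASE[:1],(.5465,.3054,-.135))))
E
python3 -m jog '[{"linear":[-0.42,0,0.3],"roll":0.04},{"linear":[-0.4,0,0.5],"roll":0},{"linear":[0,0,0.6],"roll":0},{"linear":[0,0,0.5],"roll":0},{"linear":[0,0,0.2],"roll":0},{"linear":[0,0,0],"roll":0},{"linear":[0,0,0],"roll":0}]'
```

```text
top [547.4 305.7] -7.91 97.1 5922 [547.4 305.8] -7.84 288.9 5355
side [545.4 306.2] -7.75 130.4 2112 [545.5 306. ] -7.63 158.4 1888
time_s: 11.33
position: [0.5546, 0.0023, 0.0429]
tool_rot: [[-0.999, 0.05, 0.0], [0.05, 0.999, -0.0], [-0.0, -0.0, -1.0]]
ft_force: [0.4, -0.2, -0.5]
grip_width: 0.0386
gripper_force: 0.0
```

```bash
python3 -m jog '[{"linear":[0,0,0.15],"roll":0},{"linear":[0,0,0.12],"roll":0},{"linear":[0,0,0],"roll":0},{"linear":[0,0,0],"roll":0}]'; python3 -m jog '[{"linear":[0,0,0],"roll":0},{"linear":[0,0,0],"roll":0},{"linear":[0,0,0],"roll":0},{"linear":[0,0,0],"roll":0},{"linear":[0,0,0],"roll":0},{"linear":[0,0,0],"roll":0}]' -1 110
```

```text
time_s: 11.67
position: [0.5544, 0.0018, 0.0317]
tool_rot: [[-0.999, 0.051, 0.0], [0.051, 0.999, -0.0], [-0.0, -0.0, -1.0]]
ft_force: [-0.5, 0.2, -0.1]
grip_width: 0.0385
gripper_force: 0.0
time_s: 12.17
position: [0.5546, 0.0017, 0.032]
tool_rot: [[-0.999, 0.051, 0.001], [0.051, 0.999, -0.0], [-0.001, -0.0, -1.0]]
ft_force: [-1.0, -0.7, 6.4]
grip_width: 0.0136
gripper_force: 108.2
```

```bash
python3 -m jog '[{"linear":[0,0,-0.2],"roll":0},{"linear":[0,0,-0.5],"roll":0},{"linear":[0,0,-0.7],"roll":0},{"linear":[0,0,-0.5],"roll":0},{"linear":[0,0,-0.1],"roll":0},{"linear":[0,0,0],"roll":0}]' && python3 -m jog '[{"linear":[0.06,0.5,0],"roll":0},{"linear":[0.06,0.8,0],"roll":0},{"linear":[0.06,0.9,0],"roll":0},{"linear":[0.06,0.9,0],"roll":0},{"linear":[0.06,0.9,0],"roll":0},{"linear":[0.06,0.9,0],"roll":0},{"linear":[0.06,0.9,0],"roll":0},{"linear":[0.06,0.9,0],"roll":0},{"linear":[0.06,0.6,0],"roll":0},{"linear":[0.04,0.28,0],"roll":0.48},{"linear":[0,0,0],"roll":0.5},{"linear":[0,0,0],"roll":0}]' && python3 -m jog '[{"linear":[0,0,0],"roll":0},{"linear":[0,0,0],"roll":0},{"linear":[0,0,0],"roll":0}]'
python3 - <<'E'
from vis import *
P=[];Y=[];ims={}
for n in("top","side")*2:
    ims[n]=optics.get_image(n); s=env.observe(); P.append(s["position"]); R=np.array(s["tool_rot"]); Y.append(np.degrees(np.arctan2(-R[0,1],R[1,1])))
p=np.mean(P,0); y=np.mean(Y); print(p.round(4),y)
for n in ims: cv2.imwrite(f"raw4_{n}.png",ims[n][:,:,::-1])
print(show(fit(ims["side"],"side",COVER(p[2]-.032)[:1],(p[0],p[1],np.radians(y)))))
cv2.imwrite("pics/over.png",cv2.resize(ims["side"][90:190,160:280],None,fx=5,fy=5,interpolation=cv2.INTER_CUBIC)[:,:,::-1])
d=np.array([.5468,.3055])-p[:2]; print("units",(d@R[:2,:2]/.04).round(3),"roll",(y+7.8)/5)
E
```

```text
time_s: 12.67
position: [0.5547, 0.0018, 0.1126]
tool_rot: [[-0.999, 0.051, 0.002], [0.051, 0.999, -0.0], [-0.002, -0.0, -1.0]]
ft_force: [-0.3, 0.2, -0.6]
grip_width: 0.0136
gripper_force: 107.8
time_s: 13.67
position: [0.5455, 0.3064, 0.1094]
tool_rot: [[-0.991, 0.136, -0.003], [0.136, 0.991, -0.001], [0.003, -0.002, -1.0]]
ft_force: [-0.4, 0.1, -1.1]
grip_width: 0.0132
gripper_force: 107.9
time_s: 13.92
position: [0.5466, 0.3052, 0.1111]
tool_rot: [[-0.991, 0.136, -0.001], [0.136, 0.991, -0.0], [0.001, -0.0, -1.0]]
ft_force: [0.7, -0.1, -2.2]
grip_width: 0.0132
gripper_force: 107.8
[0.5467 0.3054 0.1114] -7.823580008489895
(array([546.4, 309.8]), np.float64(-6.7), np.float64(247.1), 1612)
units [-0.003  0.003] roll -0.004716001697978989
```

View pics/over.png

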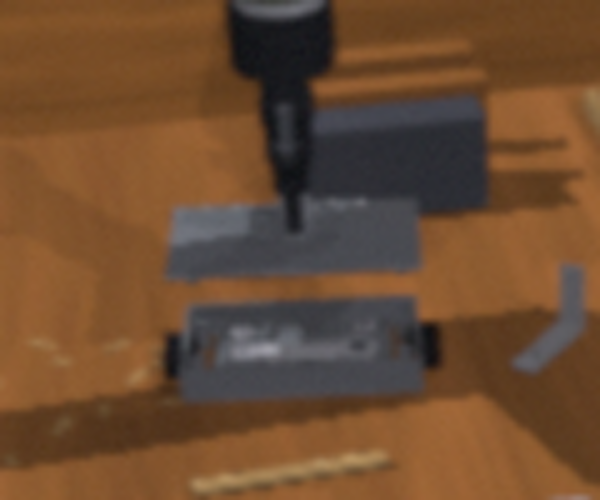

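The cover is held level above the case and aligned with it in x, y and yaw. I lower it into the guides, stopping short of the catches.

```bash
python3 -m jog '[{"linear":[0,0,0.4],"roll":0},{"linear":[0,0,0.5],"roll":0},{"linear":[0,0,0.3],"roll":0},{"linear":[0,0,0.1],"roll":0},{"linear":[0,0,0],"roll":0},{"linear":[0,0,0],"roll":0}]'; python3 -m jog '[{"linear":[0,0,0.06],"roll":0},{"linear":[0,0,0.06],"roll":0},{"linear":[0,0,0.06],"roll":0},{"linear":[0,0,0.05],"roll":0},{"linear":[0,0,0],"roll":0},{"linear":[0,0,0],"roll":0}]'
```

```text
time_s: 14.62
position: [0.5469, 0.3059, 0.0602]
tool_rot: [[-0.991, 0.136, 0.001], [0.136, 0.991, 0.0], [-0.001, 0.0, -1.0]]
ft_force: [-0.6, 0.2, -2.1]
grip_width: 0.0131
gripper_force: 107.9
time_s: 15.12
position: [0.5465, 0.3058, 0.0502]
tool_rot: [[-0.991, 0.136, -0.0], [0.136, 0.991, -0.0], [0.0, -0.0, -1.0]]
ft_force: [0.4, -0.0, -0.6]
grip_width: 0.0129
gripper_force: 107.9
```

The tongues are inside with no contact force. Now I press.

```bash
for i in 1; do :; done; python3 -m jog '[{"linear":[0,0,0.05],"roll":0},{"linear":[0,0,0.05],"roll":0},{"linear":[0,0,0.05],"roll":0},{"linear":[0,0,0],"roll":0},{"linear":[0,0,0],"roll":0}]'; python3 -m jog '[{"linear":[0,0,0.05],"roll":0},{"linear":[0,0,0.05],"roll":0},{"linear":[0,0,0],"roll":0},{"linear":[0,0,0],"roll":0}]'
```

```text
time_s: 15.53
position: [0.5467, 0.3059, 0.0446]
tool_rot: [[-0.991, 0.136, 0.0], [0.136, 0.991, 0.0], [-0.0, 0.0, -1.0]]
ft_force: [-0.9, 0.5, 2.2]
grip_width: 0.0134
gripper_force: 108.5
time_s: 15.87
position: [0.5466, 0.3061, 0.0406]
tool_rot: [[-0.991, 0.136, 0.001], [0.136, 0.991, 0.0], [-0.001, 0.001, -1.0]]
ft_force: [-2.4, 1.8, 2.9]
grip_width: 0.0134
gripper_force: 108.6
```

```bash
python3 -m jog '[{"linear":[0,0,0.05],"roll":0},{"linear":[0,0,0],"roll":0},{"linear":[0,0,0],"roll":0}]'; python3 -m jog '[{"linear":[0,0,0.05],"roll":0},{"linear":[0,0,0],"roll":0},{"linear":[0,0,0],"roll":0}]';python3 -m jog '[{"linear":[0,0,0.05],"roll":0},{"linear":[0,0,0],"roll":0},{"linear":[0,0,0],"roll":0}]'
```

```text
time_s: 16.12
position: [0.546, 0.3054, 0.037]
tool_rot: [[-0.991, 0.136, -0.002], [0.136, 0.991, -0.001], [0.002, -0.001, -1.0]]
ft_force: [0.3, 0.5, -9.1]
grip_width: 0.0136
gripper_force: 107.6
time_s: 16.37
position: [0.5468, 0.3057, 0.0364]
tool_rot: [[-0.991, 0.136, 0.0], [0.136, 0.991, -0.0], [-0.0, -0.0, -1.0]]
ft_force: [-0.5, 1.1, -2.0]
grip_width: 0.0132
gripper_force: 108.5
time_s: 16.62
position: [0.547, 0.3059, 0.0354]
tool_rot: [[-0.991, 0.136, 0.002], [0.136, 0.991, 0.0], [-0.002, 0.0, -1.0]]
ft_force: [-0.9, -0.4, 5.9]
grip_width: 0.0134
gripper_force: 109.4
```

The catches snapped (sudden drop at about 37 mm) and the panel is on the rim at 35.4 mm. Now I press firmly.

```bash
python3 -m jog '[{"linear":[0,0,0.05],"roll":0},{"linear":[0,0,0],"roll":0},{"linear":[0,0,0],"roll":0},{"linear":[0,0,0],"roll":0}]'; python3 -m jog '[{"linear":[0,0,0.03],"roll":0},{"linear":[0,0,0],"roll":0},{"linear":[0,0,0],"roll":0},{"linear":[0,0,0],"roll":0}]'
```

```text
time_s: 16.95
position: [0.547, 0.306, 0.035]
tool_rot: [[-0.991, 0.135, 0.003], [0.135, 0.991, 0.0], [-0.003, 0.001, -1.0]]
ft_force: [-4.9, -1.2, 18.4]
grip_width: 0.0134
gripper_force: 111.2
time_s: 17.28
position: [0.547, 0.306, 0.035]
tool_rot: [[-0.991, 0.135, 0.003], [0.135, 0.991, 0.0], [-0.003, 0.001, -1.0]]
ft_force: [-8.5, -1.7, 26.3]
grip_width: 0.0133
gripper_force: 112.4
```

Hard stop at z = 35.0 mm (cover origin 3 mm), pressing with 26 N. One last look to check that both ends are down.

```bash
python3 - <<'E'
from vis import *
a=optics.get_image("side"); b=optics.get_image("top")
cv2.imwrite("pics/home.png",cv2.resize(a[100:190,165:275],None,fx=6,fy=6,interpolation=cv2.INTER_CUBIC)[:,:,::-1])
parts=[box(-.0905,.0905,.108,0,.026)]+COVER(.003)[:1]+CASE[1:]
print(show(fit(a,"side",parts,(.5455,.306,-.135)))); s=env.observe(); print(s["ft_force"],s["position"],s["wrist_torque"])
E
```

```text
(array([545. , 305.1]), np.float64(-7.64), np.float64(53.3), 2211)
[-9.27476891 -2.96509823 26.02108246] [0.547044   0.30603442 0.03499575] [-1.07889257  1.62427525 -0.11150292]
```

View pics/home.png

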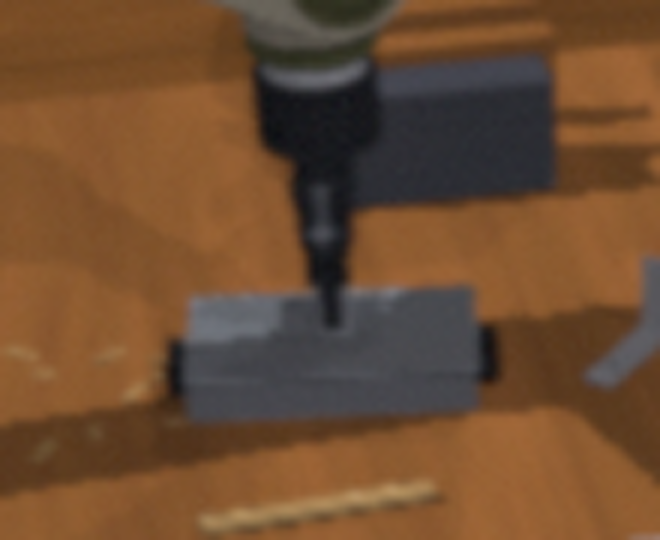

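The picture shows the cover sitting flush and level on the rim, from (187,380) to (478,372), with both ends down. The 26 N push is steady, so I hand in.

```bash
python3 -c "
from rig import env
print(env.close_job())"
```

```text
the job is handed in; nothing more can be done
None
```

The spanner lies flat in its compartment with its head in the wide pocket. The cover is snapped fully home and still held down with about 26 N, and I handed the job in at about 17 s.

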